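Load the wipe roll, then open the safety-capped cleaner jar

ROBOT

A 6-joint arm with a two-finger parallel gripper is mounted at the origin on the work surface. World frame = base frame: x ahead of the robot, y to its left, z up, the work surface at z = 0. Lengths are in m, angles in rad, forces in N, time in s.
With the tool pointing down it reaches from about 0.35 to 0.875 m from the base axis. Payload 15.5 kg.
Tool frame: the origin (TCP) lies on the centre line of the jaws, within the pads' length; the fingertips stand 14 mm ahead of it and the grasp point (between the pads) lies 5 mm behind it; x points along the fingers, y is the direction in which the jaws open and shut, and the axes are right-handed (so a half turn about x gives the same grasp; the last joint's range is limited). The gripper opens to 85 mm and grips with 20 to 120 N. Pads are 22 mm wide; open, the fingers measure 114 mm over their backs; the gripper's body (76 mm by 85 mm) begins 54 mm behind the grasp point. The pads swing forward as they close: fully open they stand 13 mm farther back than shut.
Start: joints at [-1.298, 0.494, 1.345, -0, 1.302, -0.096], TCP at [0.225, -0.583, 0.245] pointing down, gripper open.
Joint ranges: [-2.91, 2.91], [-0.82, 2.16], [0.22, 2.67], [-1.22, 4.37], [0.12, 2.79], [-3.08, 3.08]. Speed limits (rad/s): [1.89, 1.89, 2.57, 3.01, 3.01, 3.01].

INTERFACE

Orientations are given as a unit quaternion [w, x, y, z].
In Python, from bench import manip gives the robot as it stands. The module is installed in compiled form; this text tells all that it offers.
- The arm moves only by the shell command python3 -m handwheel 'ROWS'. ROWS is JSON, a list that holds one entry, the list of rows, each a list of 5 numbers: the shift along the tool's x, y, z in m, then the turn about the tool's x in degrees, then the opening, from -1 (shut) to 1 (fully open), so that 0 is half open. In form: [[[x, y, z, yaw, hand], ...]]. A call has 1 to 5 rows; each row shifts and turns the commanded pose from where the row before left it, along the tool's axes as they then stand; what a row does not reach is not made up. A row lasts 1/10 s, in which the tool goes at most 50 mm and 8.59 degrees, less where a joint would pass 70% of its speed; a pose out of reach is approached as far as the arm can. A call is refused whole if a number of a shift passes 0.05 or a number of a turn 8.59, either way. A call with a gripper value outside its range is refused whole. The fingers move at their own pace and stop on an object; the grip force is fixed at half the most. Time passes only in rows, so rows that do not move let the fingers close. It gives the time, the measured TCP pose, the force and the opening at its end, in the units of the state.
- manip.get_obs(): the state, without advancing time (a new reading comes with each control period).
- manip.grab_frame(name): name is "scene" or "top" or "wrist"; returns (picture, depth): 384x512x3 uint8, red, green, blue; 384x512 float32, m along the optical axis (not along the pixel's ray), 0 where there is no reading.
- manip.camera_params(name): a dict with "fx", "fy", "cx", "cy" (pixels), "R" (3x3) and "t" (3): a world point X has camera coordinates R X + t. Camera axes: x right, y down, z forward; pixel columns grow to the right and rows downward; lengths in m; the calibration is good to about 2 mm. A picture is of the moment at which its call begins: read the wrist's pose just before it. camera_params takes no time and is no camera call; for the wrist camera it gives the pose at the moment of the call.
- manip.sign_off(): hands the job in, once; it reports no verdict.
The state is a dict: "time_s": time; "q": joint angles; "qd": joint speeds; "joint_efforts": joint torques, N m; "ee_pos": TCP position; "orientation": TCP orientation; "ft_force": force on the tool from outside, world axes, zero at the start; "moment": the same for the moment, N m; "opening": opening from 0.0 (shut) to 1.0 (fully open).
Only numpy, scipy, OpenCV 4.12 (cv2) and the standard library are available. Lean on these libraries where they do the work, as an engineer would, in place of code of your own. Each camera call takes 0.05 s, during which the arm holds its last target.

TASK

Get the balcony tray ready for wiping down the clipper: first set the wipe roll fully down on the tray's upright spindle and let go of it, then open the cleaner jar by pressing its orange safety cap down, twisting it anticlockwise (seen from above) while it is pressed, and lifting it off. Finish still holding the cap, steady and level, straight above the jar about 5 cm clear of its mouth; do not put it down. Leave the roll seated and everything else where it stands.

Things in the scene. Friction and masses are not known exactly. Their poses are not given: they have to be found in the camera images.
- roll: Loose wipe roll standing upright on the tiled wall top beside the tray, left or right of it: a rigid white paper cylinder 56 mm in diameter and 45 mm high on a blue core, with an 18 mm through hole; about 90 g. Origin: centre of its underside; z up along the hole.
- spindle_seat (a point): Where the roll's underside must come to rest: centre of the top face of the spindle's round dark base (60 mm diameter, 8 mm thick, fixed to the tray). The upright aluminium pin on it is 13 mm in diameter and ends 62 mm above this point, with a conical top 8 mm high. z up.
- jar: Green glass cleaner jar, fixed to the tray by a black rubber collar (84 mm diameter, 12 mm high). Body 70 mm in diameter, shoulder 55 mm above the origin. Origin: centre of its underside, on the tray floor; z up. Jar, spindle, tray and turntable are held fast: nothing turns under the twist. Jar and spindle stand left and right on the tray, either way round.
- jar_mouth (a point): Centre of the jar's mouth, 86 mm above the jar's origin: the top of its sprung sealing disc while the cap is locked on.
- cap: Loose orange safety cap, locked on the jar at the start: round, 58 mm in diameter, flat top 26 mm above the origin. Origin: centre of the skirt's lower edge, on the axis, 64 mm above the jar's origin while locked; z up; a white tick marks x, at first parallel to the jar's x. About 95 g. It neither lifts nor turns until pressed down 3.5 mm or more (4 to 5 mm is comfortable, 5.5 is the stop).
- seal (a joint): Travel of the sprung sealing disc in the jar's mouth, under the cap: 0 with the cap locked, grows as the cap is pressed, 0.0055 m at the stop. It pushes up with about 6 N at 0 and 9 N at the stop.
- tray: Rectangular steel tray 300 x 360 mm (its x and y) with a rim 13 mm high, on a round wooden turntable (334 mm diameter, 18 mm high) locked in place; fixed. Origin on the wall top under its centre; the tray floor is 21 mm above it.
- clipper: Silver hair clipper, about 157 x 44 x 38 mm, lying at the far side of the tray. Leave alone.
- comb: Rose comb, 170 x 30 x 5 mm, lying along the tray's near side. Leave alone.
- brush_holder: White ceramic brush holder, 56 mm diameter, 60 mm high, with a brush that rises to 90 mm, standing between jar and spindle. Leave alone.
- mug: Blue mug, 76 mm diameter without its handle, 85 mm high, on the other side of the tray from the roll. Leave alone.
- guard: Black clipper guard comb, about 75 x 46 x 16 mm, on the wall top left of the tray, farther out than the roll or mug. Leave alone.
- cap_grip (a point): Mid-height of the round upright grip knob in the middle of the cap's top, 37 mm above the cap's origin: knob 32 mm in diameter, 22 mm high, gripped from any side. Turn anticlockwise seen from above while pressed; from 50 to 115 degrees of turn the cap lifts straight off (75 is good); after 50 it need not stay pressed. Clockwise is blocked. It is clear of the jar once raised 25 mm.
- oil: Small amber clipper-oil bottle with a black cap, 28 mm diameter, 60 mm high, on the wall top right of the tray, farther out than the roll or mug. Leave alone.
Not all that is in view belongs to the job. Of the things that look like the cap, the middle-sized one is meant. Leave any red look-alike of the roll alone.

How it is judged:
On the way, in this order (a step that is already met when the one before it is completed fails the run):
1. the wipe roll sits fully down on the spindle, let go (horizontal distance between roll and spindle_seat below 0.007 m and z of roll in the frame of spindle_seat below 0.003 m and angle between roll's own z axis and vertical below 0.08 rad and contact force between the fingers and roll below 0.05 N), for 0.2 s.
2. the cap, still in its locked position, is pressed down (value of joint seal above 0.003 m and angle between the x axis of cap and the x axis of jar, either way round below 0.35 rad and horizontal distance between cap and jar below 0.008 m).
3. the cap is twisted out of its lock while still down on the jar (angle between the x axis of cap and the x axis of jar, either way round above 0.6 rad and z of cap in the frame of jar below 0.07 m and horizontal distance between cap and jar below 0.01 m).
At the end, for the whole second after the job is handed in: The fingers hold the cap (over 1 N), still (under 30 mm/s) and level within 0.2 rad, its lower edge 25 to 100 mm above the jar's mouth, its axis within 25 mm of the jar's, not touching the jar; the roll rests on the spindle, its underside within 3 mm of the seat, upright, untouched and at rest (all of step 1 and z of cap in the frame of jar_mouth between 0.025 and 0.1 m and horizontal distance between cap and jar below 0.025 m and angle between cap's own z axis and vertical below 0.2 rad and linear speed of cap below 0.03 m/s and contact force between the fingers and cap above 1 N and contact force between cap and jar below 0.05 N and linear speed of roll below 0.02 m/s); the arm keeps its last pose, push and grip.
It fails at once if a bystander is moved more than 30 mm (distance of any of clipper, comb, brush_holder, mug, oil, guard from where it was at the start of the episode above 0.03 m).
It also fails if it takes over 61 s, if anything falls off the work surface, if the arm or the gripper's body presses on something with over 40 N, if the wrist force passes 120 N, or if a joint passes its speed limit or range.

## Working session

There is one attempt and no reset: what is moved stays moved. The work goes in short steps, Python scripts to look and compute and a shell command to move; the robot and the scene stay as the last step left them, time stands still between calls to the robot, and variables do not carry over. Pictures are saved under pics/ and viewed, and the job is handed in when it is done.

```bash
mkdir -p pics; cat > h.py <<'E'
from bench import manip
import numpy as np, cv2
def snap(n,f):
    p=manip.camera_params(n); im,d=manip.grab_frame(n)
    cv2.imwrite(f'pics/{f}.png',im[:,:,::-1]); np.savez(f'pics/{f}.npz',im=im,d=d,**{k:np.array(v) for k,v in p.items()}); return im,d,p
def load(f):
    z=np.load(f'pics/{f}.npz'); return z['im'],z['d'],z
def w(p,u,v,z):
    c=np.array([(u-p['cx'])/p['fx'],(v-p['cy'])/p['fy'],1.])*z
    return np.array(p['R']).T@(c-np.array(p['t']))
def onplane(p,u,v,h):
    R=np.array(p['R']);o=-R.T@np.array(p['t']);r=R.T@np.array([(u-p['cx'])/p['fx'],(v-p['cy'])/p['fy'],1.])
    return o+r*(h-o[2])/r[2]
def cloud(d,p):
    v,u=np.mgrid[:d.shape[0],:d.shape[1]]
    c=np.stack([(u-p['cx'])/p['fx']*d,(v-p['cy'])/p['fy']*d,d],-1)
    return (c-np.array(p['t']))@np.array(p['R'])
E
python3 - <<'E'
from h import *
for n in ('scene','top','wrist'): 
    im,d,p=snap(n,n+'0'); print(n,p['fx'],p['cx'],p['cy'],-np.array(p['R']).T@p['t'])
    
a=cv2.imread('pics/scene0.png');b=cv2.imread('pics/top0.png')
o=manip.get_obs();print(o['time_s'],o['ee_pos'],o['orientation'],o['opening'],o['q'])
E
```

```text
scene 378.03679839199117 256.99447781406275 190.82255206587686 [ 1.09996266 -0.08874998  0.73669112]
top 370.9696970447609 252.86178528642498 187.73500264021902 [ 0.41890843 -0.00391261  1.02541005]
wrist 276.8766503382319 251.60512660602208 190.31111408486854 [ 0.29149727 -0.5576021   0.37326876]
0.15 [ 0.22466348 -0.58296529  0.24485252] [-0.12896995 -0.6951613  -0.12961682  0.69521004] 0.9997196824740181 [-1.29850463e+00  4.94049770e-01  1.34592660e+00  1.25673417e-05
  1.30253360e+00 -9.54776370e-02]
```

View pics/scene0.png

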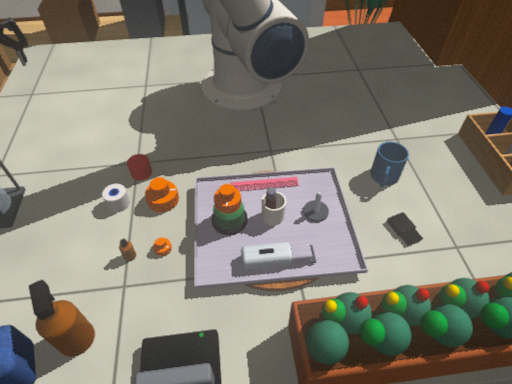

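View pics/top0.png

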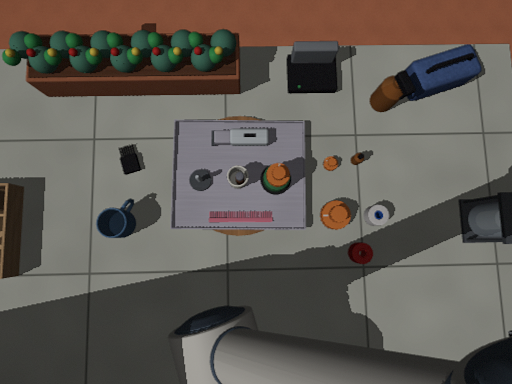

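View pics/wrist0.png

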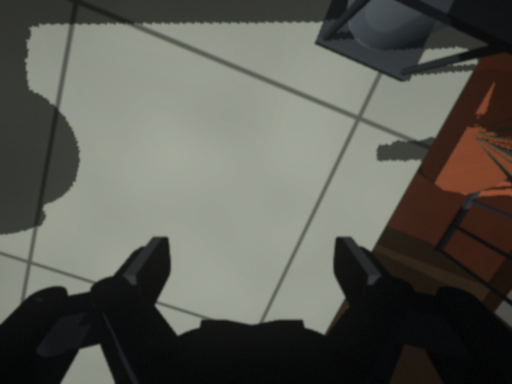

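The scene picture shows the white roll at (116,197), the red look-alike at (139,167), and the large and small orange look-alikes at (162,194) and (162,246). The cap is on the jar at (228,196), and the spindle is at (317,208). In the top picture the roll is at (377,215), red at (361,253), large orange at (336,214), small orange at (331,163), cap on jar at (277,177), and spindle at (201,179).

By the description I choose the white roll with the blue core and the middle-sized cap on the green jar. Next is a close crop to check.

```bash
python3 - <<'E'
from h import *
b=cv2.imread('pics/top0.png')
c=cv2.resize(b[110:240,165:405],None,fx=3.3,fy=3.3,interpolation=cv2.INTER_CUBIC);cv2.imwrite('pics/crop1.png',c)
im,d,p=load('top0');P=cloud(d,p)
def info(name,u0,u1,v0,v1,zlo,zhi):
    Q=P[v0:v1,u0:u1].reshape(-1,3);Q=Q[(Q[:,2]>zlo)&(Q[:,2]<zhi)]
    print(name,len(Q),Q.min(0).round(4),Q.max(0).round(4),'mid',((Q.min(0)+Q.max(0))/2).round(4),'med',np.median(Q,0).round(4))
info('roll',362,394,200,232,.03,.06)
info('captop',255,300,155,200,.12,.16)
info('capall',255,300,155,200,.085,.125)
info('spbase',185,218,165,195,.026,.04)
info('pin',185,225,160,195,.05,.12)
info('floor',180,300,125,225,.01,.026)
info('brush',224,252,160,190,.05,.2)
info('big',315,358,195,235,.01,.2)
info('red',345,375,240,268,.01,.2)
info('wall',400,440,120,180,-.05,.05)
info('mug',90,140,195,240,.03,.2)
info('clipper',208,272,126,148,.028,.2)
E
```

```text
roll 350 [ 0.4432 -0.3829  0.0302] [ 0.4968 -0.3284  0.0509] mid [ 0.47   -0.3556  0.0406] med [ 0.4688 -0.3541  0.0458]
captop 150 [ 0.5568 -0.1035  0.1203] [ 0.5877 -0.0711  0.1387] mid [ 0.5722 -0.0873  0.1295] med [ 0.5721 -0.0859  0.1338]
capall 300 [ 0.5431 -0.1162  0.0871] [ 0.5999 -0.0577  0.1235] mid [ 0.5715 -0.087   0.1053] med [ 0.5657 -0.0822  0.112 ]
spbase 356 [0.5369 0.0713 0.026 ] [0.6072 0.1577 0.0392] mid [0.572  0.1145 0.0326] med [0.5722 0.1163 0.0301]
pin 32 [0.5677 0.1119 0.0514] [0.5799 0.1226 0.0943] mid [0.5738 0.1173 0.0729] med [0.5722 0.1165 0.0865]
floor 8929 [ 0.4486 -0.1591  0.0154] [0.7304 0.1727 0.026 ] mid [0.5895 0.0068 0.0207] med [0.5845 0.0181 0.0223]
brush 261 [ 0.5476 -0.0106  0.0506] [0.6023 0.0411 0.1177] mid [0.5749 0.0153 0.0841] med [0.5712 0.0122 0.082 ]
big 695 [ 0.4331 -0.2845  0.0104] [ 0.5113 -0.2069  0.0698] mid [ 0.4722 -0.2457  0.0401] med [ 0.471  -0.2401  0.0372]
red 419 [ 0.343  -0.3354  0.0101] [ 0.3973 -0.279   0.0516] mid [ 0.3702 -0.3072  0.0309] med [ 0.3703 -0.3032  0.0456]
wall 2392 [ 0.5671 -0.5686 -0.0052] [ 0.7414 -0.4405  0.0077] mid [ 0.6543 -0.5045  0.0013] med [ 0.6528 -0.5039  0.001 ]
mug 637 [0.4246 0.2929 0.03  ] [0.5252 0.3707 0.0905] mid [0.4749 0.3318 0.0603] med [0.4665 0.3282 0.069 ]
clipper 961 [ 0.6652 -0.0697  0.028 ] [0.7111 0.0861 0.0642] mid [0.6882 0.0082 0.0461] med [0.6846 0.0037 0.0555]
```

View pics/crop1.png

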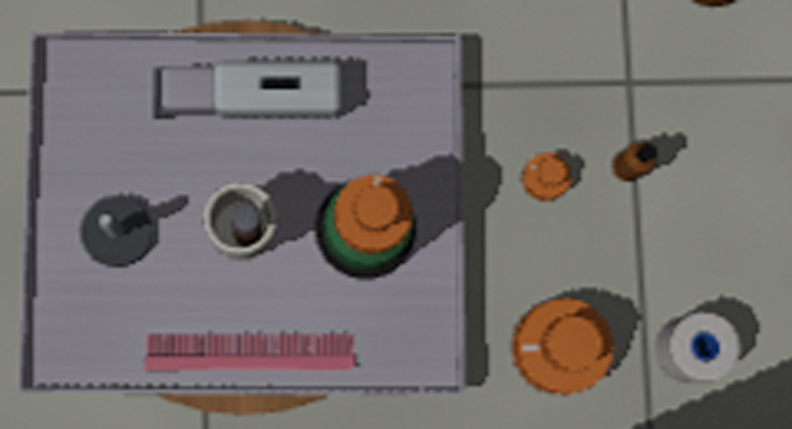

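The close crop confirms the choice: white roll with blue core at (707,345), the cap on the jar measuring 58 mm, and the big look-alike about 78 mm. Next I work out the moves.

```bash
cat >> h.py <<'E'
from scipy.spatial.transform import Rotation as Ro
def rot(o): q=np.array(o['orientation']);return Ro.from_quat(q[[1,2,3,0]]).as_matrix()
def st(tgt=None):
    o=manip.get_obs();R=rot(o);e=np.array(o['ee_pos'])
    print('t',round(o['time_s'],2),'tcp',e.round(4),'open',round(o['opening'],3),'F',np.array(o['ft_force']).round(1),'q6',round(o['q'][5],3))
    print('x',R[:,0].round(3),'y',R[:,1].round(3),'yaw(y)',np.degrees(np.arctan2(R[1,1],R[0,1])).round(1))
    if tgt is not None: print('tool shift mm',(R.T@(np.array(tgt)-e)*1000).round(1))
    return o,R,e
E
python3 -c "
from h import *
st([.47,-.3556,.15]); print(manip.get_obs()['q'])"
```

```text
t 0.15 tcp [ 0.2247 -0.583   0.2449] open 1.0 F [-0.6 -0.3 -0.4] q6 -0.095
x [-0.     0.001 -1.   ] y [ 0.36  -0.933 -0.001] yaw(y) -68.9
tool shift mm [  95.  -123.9 -310.7]
[-1.29850463e+00  4.94049770e-01  1.34592660e+00  1.25673417e-05
  1.30253360e+00 -9.54776370e-02]
```

```bash
python3 -m handwheel '[[[0.01,-0.0138,-0.0345,0,1],[0.01,-0.0138,-0.0345,0,1],[0.01,-0.0138,-0.0345,0,1],[0.01,-0.0138,-0.0345,0,1],[0.01,-0.0138,-0.0345,0,1]]]'
python3 -m handwheel '[[[0,-0.0138,-0.0345,0,1],[0,-0.0138,-0.0345,0,1],[0,-0.0138,-0.0345,0,1],[0,-0.0138,-0.0345,0,1],[0,0,0,-8.5,1]]]'
python3 -m handwheel '[[[0,0,0,-8.5,1],[0,0,0,-8.5,1],[0,0,0,-8.5,1],[0,0,0,-8.5,1],[0,0,0,-8.5,1]]]'
python3 -m handwheel '[[[0,0,0,-8.5,1],[0,0,0,-8.5,1],[0,0,0,0,1]]]'
python3 - <<'E'
from h import *
st([.47,-.3556,.1])
im,d,p=snap('wrist','wr1')
E
```

```text
time_s: 0.65
ee_pos: [0.3617, -0.4556, 0.1948]
orientation: [-0.129, -0.695, -0.129, 0.695]
ft_force: [-0.2, -0.0, -0.4]
opening: 0.999
time_s: 1.15
ee_pos: [0.4724, -0.3527, 0.1951]
orientation: [0.18, 0.684, 0.181, -0.683]
ft_force: [0.5, -0.9, 0.3]
opening: 1.001
time_s: 1.65
ee_pos: [0.4697, -0.3555, 0.1951]
orientation: [-0.418, -0.57, -0.418, 0.571]
ft_force: [0.2, 0.7, -0.5]
opening: 1.004
time_s: 1.95
ee_pos: [0.4697, -0.3556, 0.1951]
orientation: [-0.497, -0.503, -0.497, 0.503]
ft_force: [0.1, -0.7, 0.1]
opening: 1.002
t 1.95 tcp [ 0.4697 -0.3556  0.1951] open 1.002 F [ 0.1 -0.7  0.1] q6 -0.736
x [-0.  0. -1.] y [ 1.    -0.013 -0.   ] yaw(y) -0.7
tool shift mm [95.1  0.3  0. ]
```

View pics/wr1.png

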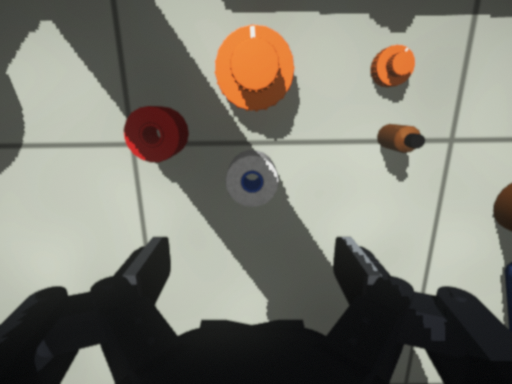

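The wrist view shows the white roll at (252,180), between the jaws in image columns, with red at (156,133) and the big orange at (255,67). I check its position by depth.

```bash
python3 - <<'E'
from h import *
im,d,p=load('wr1');P=cloud(d,p)
Q=P[145:215,215:290].reshape(-1,3);Q=Q[(Q[:,2]>.038)&(Q[:,2]<.055)]
print(len(Q),Q.min(0),Q.max(0),(Q.min(0)+Q.max(0))/2,np.median(Q[:,2]))
print(cv2.minEnclosingCircle(Q[:,:2].astype(np.float32)))
E
```

```text
1973 [ 0.44175216 -0.38406427  0.03807044] [ 0.49707453 -0.32903356  0.04719331] [ 0.46941335 -0.35654891  0.04263187] 0.044842545306098144
((0.46946457028388977, -0.35671335458755493), 0.02795126661658287)
```

```bash
python3 -m handwheel '[[[0.04,0,0.001,0,1],[0.04,0,0,0,1],[0.04,0,0,0,1],[0.03,0,0,0,1],[0.02,0,0,0,1]]]'
python3 -m handwheel '[[[0.001,0,0,0,1],[0,0,0,0,-1],[0,0,0,0,-1],[0,0,0,0,-1],[0,0,0,0,-1]]]'
python3 -m handwheel '[[[0,0,0,0,-1],[0,0,0,0,-1],[0,0,0,0,-1],[0,0,0,0,-1]]]'
python3 -c "
from h import *
st([.572,.1165,.16])"
```

```text
time_s: 2.5
ee_pos: [0.4691, -0.356, 0.023]
orientation: [-0.494, -0.505, -0.495, 0.505]
ft_force: [0.3, -0.0, -0.2]
opening: 0.997
time_s: 3.0
ee_pos: [0.4705, -0.3572, 0.0261]
orientation: [0.497, 0.504, 0.495, -0.504]
ft_force: [-1.1, 1.0, 7.8]
opening: 0.645
time_s: 3.4
ee_pos: [0.4704, -0.3572, 0.0261]
orientation: [0.497, 0.504, 0.495, -0.504]
ft_force: [-1.0, 1.4, 8.6]
opening: 0.645
t 3.4 tcp [ 0.4704 -0.3572  0.0261] open 0.645 F [-1.   1.4  8.6] q6 -0.733
x [ 0.002 -0.002 -1.   ] y [ 1.    -0.017  0.002] yaw(y) -1.0
tool shift mm [-134.5   93.7 -475.2]
```

```bash
python3 -m handwheel '[[[-0.03,0,0,0,-1],[-0.04,0,0,0,-1],[-0.04,0,0,0,-1],[-0.04,0,0,0,-1],[-0.03,0,0,0,-1]]]'
python3 -m handwheel '[[[0,0.0085,-0.0432,0,-1],[0,0.0085,-0.0432,0,-1],[0,0.0085,-0.0432,0,-1],[0,0.0085,-0.0432,0,-1],[0,0.0085,-0.0432,0,-1]]]'
python3 -m handwheel '[[[0,0.0085,-0.0432,0,-1],[0,0.0085,-0.0432,0,-1],[0,0.0085,-0.0432,0,-1],[0,0,0,0,-1]]]'
python3 - <<'E'
from h import *
st([.572,.1165,.2])
im,d,p=snap('wrist','wr2'); snap('scene','sc2')
E
```

```text
time_s: 3.9
ee_pos: [0.4702, -0.357, 0.2083]
orientation: [0.497, 0.504, 0.494, -0.504]
ft_force: [0.0, 0.6, -1.2]
opening: 0.648
time_s: 4.4
ee_pos: [0.516, -0.1398, 0.2057]
orientation: [0.496, 0.505, 0.495, -0.504]
ft_force: [-0.1, -0.1, -1.7]
opening: 0.648
time_s: 4.8
ee_pos: [0.544, -0.0077, 0.2056]
orientation: [0.497, 0.504, 0.496, -0.502]
ft_force: [0.1, -0.5, -0.7]
opening: 0.65
t 4.8 tcp [ 0.544  -0.0077  0.2056] open 0.65 F [ 0.1 -0.5 -0.7] q6 -0.112
x [ 0.002  0.001 -1.   ] y [ 1.    -0.013  0.002] yaw(y) -0.7
tool shift mm [   5.8   26.3 -124.6]
```

View pics/wr2.png

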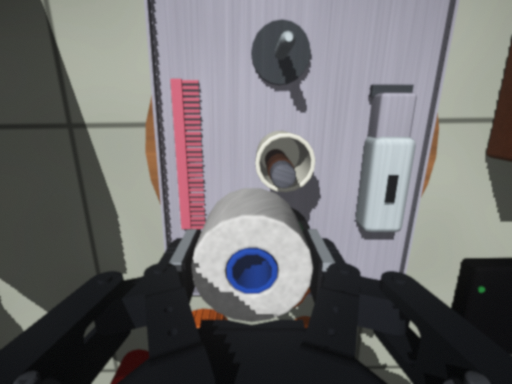

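View pics/sc2.png

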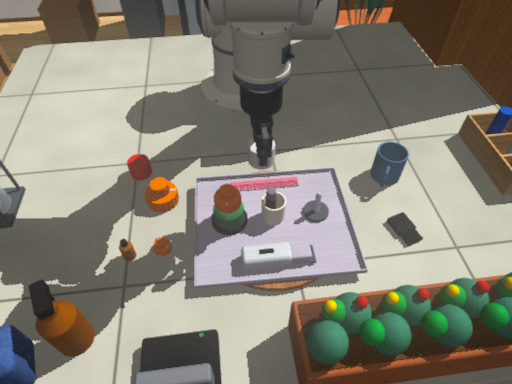

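The wrist view shows the roll held, its hole at (252,270). The spindle is at (282,53) with its pin tip at (287,37), and the brush holder is at (285,162). Now I measure the roll's tilt and offset, and the pin.

```bash
cat > m.py <<'E'
from h import *
def roll(f,e,R):
    im,d,p=load(f);P=cloud(d,p)
    m=(np.linalg.norm(P[:,:,:2]-e[:2],axis=-1)<.032)&(d>0)&(im.min(-1)>110)
    m[:225]=False
    Q=P[m]; Q=Q[abs(Q[:,2]-np.median(Q[:,2]))<.006]
    c=np.median(Q,0)
    for _ in range(3):
        A=np.c_[Q[:,:2]-c[:2],np.ones(len(Q))];s=np.linalg.lstsq(A,Q[:,2],rcond=None)[0];r=A@s-Q[:,2];Q=Q[abs(r)<.003]
    print('roll top n',len(Q),'slope',s[:2].round(3),'circle',cv2.minEnclosingCircle(Q[:,:2].astype(np.float32)),'z',s[2].round(4),'bbmid',((Q.min(0)+Q.max(0))/2).round(4),'ext',np.ptp(Q,axis=0).round(4),'tcp',e)
    return Q
if __name__=='__main__':
    o,R,e=st()
    roll('wr2',e,R)
    im,d,p=load('wr2');P=cloud(d,p)
    for a,b in((.024,.036),(.05,.1),(.08,.1)):
        Q=P[10:95,245:318].reshape(-1,3);Q=Q[(Q[:,2]>a)&(Q[:,2]<b)]
        print(len(Q),Q.min(0).round(4),Q.max(0).round(4),((Q.min(0)+Q.max(0))/2).round(4),np.median(Q,0).round(4),cv2.minEnclosingCircle(Q[:,:2].astype(np.float32)))
    im,d,p=load('top0');P=cloud(d,p)
    Q=P[165:195,183:216].reshape(-1,3);Q=Q[(Q[:,2]>.0265)&(Q[:,2]<.032)]
    print('top',cv2.minEnclosingCircle(Q[:,:2].astype(np.float32)))
    c=cv2.resize(cv2.imread('pics/wr2.png')[0:120,210:350],None,fx=5,fy=5,interpolation=cv2.INTER_CUBIC);cv2.imwrite('pics/crop2.png',c)
E
python3 m.py
```

```text
t 4.9 tcp [ 0.5435 -0.0113  0.2053] open 0.645 F [ 0.6  0.  -0.3] q6 -0.116
x [ 0.002 -0.    -1.   ] y [ 1.    -0.015  0.002] yaw(y) -0.8
roll top n 6432 slope [0.001 0.002] circle ((0.5438399910926819, -0.0075287907384335995), 0.028086315840482712) z 0.2243 bbmid [ 0.5447 -0.0093  0.2239] ext [0.0541 0.0516 0.0051] tcp [ 0.54353109 -0.0113336   0.2052993 ]
2663 [0.5453 0.088  0.0241] [0.6048 0.1477 0.0358] [0.5751 0.1179 0.0299] [0.5724 0.1159 0.0289] ((0.5748348832130432, 0.1177833303809166), 0.030090030282735825)
330 [0.5684 0.1112 0.0508] [0.5814 0.1238 0.0938] [0.5749 0.1175 0.0723] [0.5737 0.1151 0.0847] ((0.5748836994171143, 0.11722315847873688), 0.00657245796173811)
223 [0.5689 0.1115 0.0801] [0.5814 0.1238 0.0938] [0.5751 0.1177 0.087 ] [0.5744 0.1163 0.0872] ((0.5751632452011108, 0.11638623476028442), 0.006347083952277899)
top ((0.5686637163162231, 0.12608087062835693), 0.04021541029214859)
```

View pics/crop2.png

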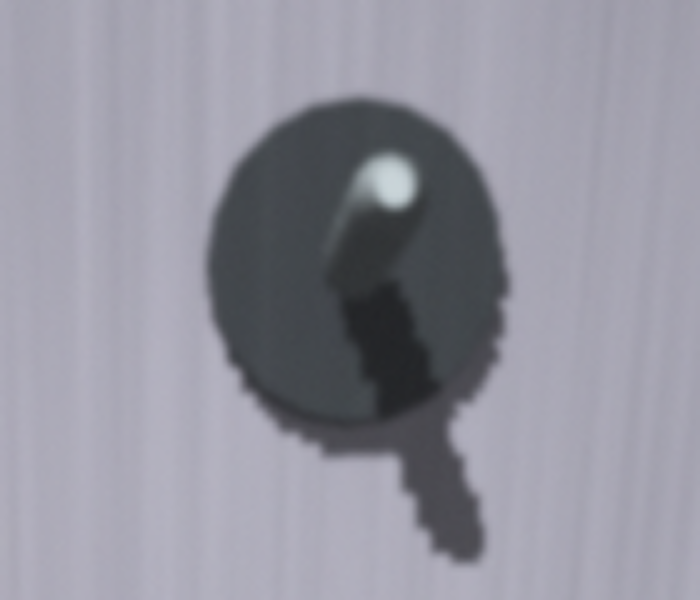

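```bash
python3 -m handwheel '[[[0,0.0098,-0.0432,0,-1],[0,0.0098,-0.0432,0,-1],[0,0.0098,-0.0432,0,-1],[0.02,0,0,0,-1],[0.02,0,0,0,-1]]]'
python3 -m handwheel '[[[0.01,0,0,0,-1],[0,0,0,0,-1],[0,0,0,0,-1]]]'
python3 - <<'E'
from h import *
import m
o,R,e=st([.5749,.1178,.15])
snap('wrist','wr3'); m.roll('wr3',e,R); snap('top','tp3'); snap('scene','sc3');
c=cv2.resize(cv2.imread('pics/sc3.png')[120:260,180:400],None,fx=3.5,fy=3.5,interpolation=cv2.INTER_CUBIC);cv2.imwrite('pics/crop3.png',c)
E
```

```text
time_s: 5.4
ee_pos: [0.5756, 0.1169, 0.1648]
orientation: [0.497, 0.505, 0.495, -0.503]
ft_force: [0.4, -0.1, -0.9]
opening: 0.645
time_s: 5.7
ee_pos: [0.5753, 0.1161, 0.1551]
orientation: [0.496, 0.505, 0.495, -0.504]
ft_force: [-0.3, 1.8, -1.3]
opening: 0.647
t 5.7 tcp [0.5753 0.1161 0.1551] open 0.647 F [-0.3  1.8 -1.3] q6 0.115
x [ 0.001  0.    -1.   ] y [ 1.    -0.017  0.001] yaw(y) -1.0
tool shift mm [ 5.1 -0.4 -1.7]
roll top n 6509 slope [-0.001  0.002] circle ((0.5753120183944702, 0.11978030949831009), 0.031036706641316414) z 0.1738 bbmid [0.5754 0.116  0.1736] ext [0.0603 0.0485 0.0053] tcp [0.57525176 0.11610519 0.15505321]
```

View pics/crop3.png

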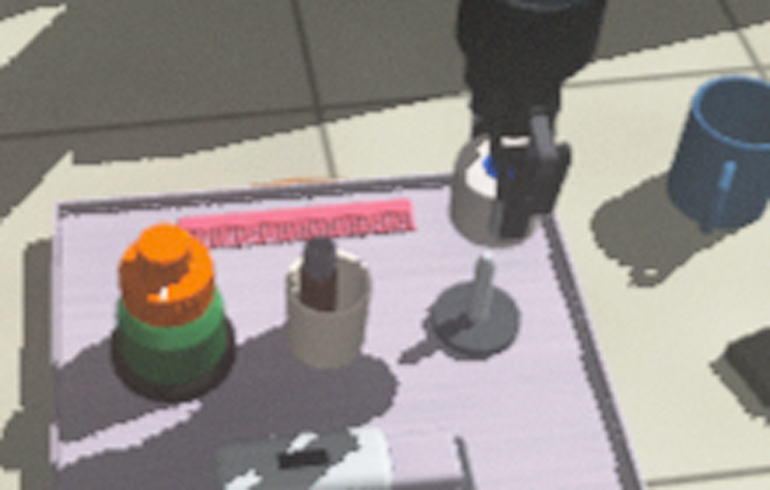

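View pics/wr3.png

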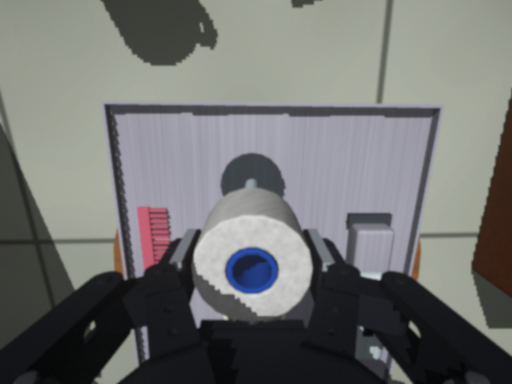

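The crop shows the roll upright about 4 cm above the pin, pin tip at crop (487,258). I check the roll's centre from the blue core's outer ring.

```bash
python3 - <<'E'
from h import *
for f,zt in(('wr2',.2243),('wr3',.1738)):
    im,d,p=load(f)
    b=((im[:,:,2].astype(int)-im[:,:,0]>40)&(im[:,:,2]>60)).astype(np.uint8);b[:220]=0;b[310:]=0
    cs=max(cv2.findContours(b,0,2)[0],key=cv2.contourArea);el=cv2.fitEllipse(cv2.convexHull(cs));print(f,el, onplane(p,*el[0],zt))
im,d,p=load('wr3');P=cloud(d,p)
Q=P[150:200,215:290].reshape(-1,3);Q=Q[(Q[:,2]>.05)&(Q[:,2]<.1)];print(len(Q),Q.min(0),Q.max(0))
E
```

```text
wr2 ((251.43067932128906, 270.3515930175781), (46.32969284057617, 51.71452331542969), 90.63137817382812) [ 0.54393071 -0.00643016  0.2243    ]
wr3 ((251.37066650390625, 270.3968200683594), (46.21940612792969, 51.621097564697266), 91.48941040039062) [0.57514266 0.11743077 0.1738    ]
28 [0.5704205  0.12229292 0.05006729] [0.57915442 0.12457405 0.05830308]
```

```bash
python3 -m handwheel '[[[0.018,0,-0.0004,0,-1],[0.018,0,0,0,-1],[0.01,0,0,0,-1],[0.01,0,0,0,-1],[0.01,0,0,0,-1]]]'
python3 -m handwheel '[[[0.01,0,0,0,-1],[0.01,0,0,0,-1],[0.005,0,0,0,-1]]]'
```

```text
time_s: 6.35
ee_pos: [0.5752, 0.1173, 0.0881]
orientation: [0.496, 0.504, 0.496, -0.504]
ft_force: [-0.7, -0.6, -0.9]
opening: 0.649
time_s: 6.65
ee_pos: [0.5746, 0.1173, 0.0623]
orientation: [-0.496, -0.504, -0.496, 0.504]
ft_force: [0.3, 0.6, -1.1]
opening: 0.647
```

```bash
python3 -m handwheel '[[[0.005,0,0,0,-1],[0.002,0,0,0,-1],[0,0,0,0,-1]]]'
```

```text
time_s: 6.95
ee_pos: [0.5749, 0.1173, 0.0562]
orientation: [-0.496, -0.504, -0.496, 0.504]
ft_force: [0.2, -0.3, -1.4]
opening: 0.647
```

```bash
python3 -m handwheel '[[[0.0015,0,0,0,-1],[0,0,0,0,-1]]]'; python3 -m handwheel '[[[0,0,0,0,1],[0,0,0,0,1],[0,0,0,0,1],[0,0,0,0,1],[0,0,0,0,1]]]'; python3 -m handwheel '[[[-0.02,0,0,0,1],[-0.04,0,0,0,1],[-0.04,0,0,0,1],[-0.04,0,0,0,1],[0,0,0,0,1]]]'
python3 - <<'E'
from h import *
st([.572,-.087,.2])
im,d,p=snap('wrist','wr4');P=cloud(d,p)
Q=P.reshape(-1,3);Q=Q[(np.linalg.norm(Q[:,:2]-[.575,.1178],axis=1)<.045)]
T=Q[(Q[:,2]>.065)&(Q[:,2]<.082)];print('top',len(T),np.median(T,0),cv2.minEnclosingCircle(T[:,:2].astype(np.float32)))
snap('scene','sc4')
c=cv2.resize(cv2.imread('pics/sc4.png')[120:260,180:400],None,fx=3.5,fy=3.5,interpolation=cv2.INTER_CUBIC);cv2.imwrite('pics/crop4.png',c)
E
```

```text
time_s: 7.15
ee_pos: [0.5751, 0.1174, 0.0552]
orientation: [0.496, 0.504, 0.496, -0.504]
ft_force: [0.2, 0.6, 0.5]
opening: 0.641
time_s: 7.65
ee_pos: [0.5749, 0.1173, 0.0548]
orientation: [0.496, 0.504, 0.496, -0.504]
ft_force: [0.5, 0.1, 0.3]
opening: 0.996
time_s: 8.15
ee_pos: [0.5773, 0.1176, 0.2]
orientation: [0.498, 0.506, 0.494, -0.502]
ft_force: [-0.3, -0.1, -0.0]
opening: 0.996
t 8.15 tcp [0.5773 0.1176 0.2   ] open 0.996 F [-0.3 -0.1 -0. ] q6 0.116
x [ 0.008  0.001 -1.   ] y [ 1.    -0.016  0.008] yaw(y) -0.9
tool shift mm [-2.000e-01 -2.000e+00  2.046e+02]
top 2390 [0.57498579 0.12056711 0.0738626 ] ((0.5749109387397766, 0.11802149564027786), 0.027942270040512085)
```

View pics/wr4.png

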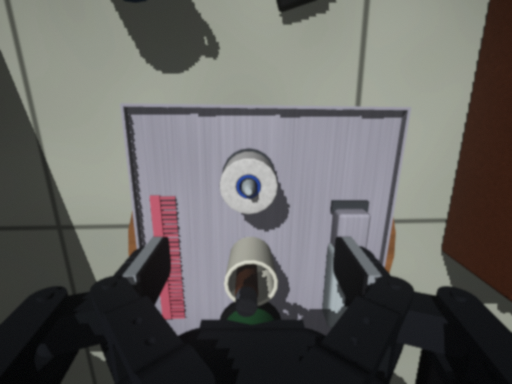

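View pics/crop4.png

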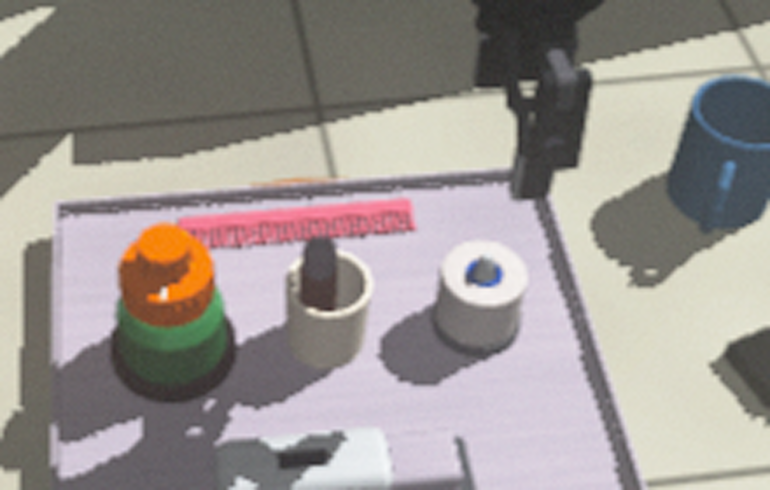

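The roll is seated: its top measures z = 0.0739 against an expected 0.074, it is within 0.3 mm of the pin axis, and the pin tip shows through the core. Next is the cap.

```bash
python3 -m handwheel '[[[0,0,0.04,0,1],[0,0,0.041,0,1],[0,0,0.041,0,1],[0,0,0.041,0,1],[0,0,0.041,0,1]]]'; python3 -m handwheel '[[[0,0,0,0,1],[0,0,0,0,1]]]'
python3 - <<'E'
from h import *
o,R,e=st()
im,d,p=snap('wrist','wr5');P=cloud(d,p)
Q=P.reshape(-1,3);C=im.reshape(-1,3).astype(int);k=(C[:,0]-C[:,2]>70)&(np.linalg.norm(Q[:,:2]-[.572,-.087],axis=1)<.05);Q=Q[k]
for a,b in((.126,.14),(.106,.116),(.085,.116)):
    T=Q[(Q[:,2]>a)&(Q[:,2]<b)];print(a,len(T),np.median(T,0),cv2.minEnclosingCircle(T[:,:2].astype(np.float32)))
E
```

```text
time_s: 8.75
ee_pos: [0.5705, -0.0881, 0.1933]
orientation: [-0.495, -0.504, -0.497, 0.504]
ft_force: [0.3, -0.0, 0.8]
opening: 1.002
time_s: 8.95
ee_pos: [0.5708, -0.0873, 0.1934]
orientation: [-0.495, -0.504, -0.496, 0.505]
ft_force: [-0.5, 0.4, 0.3]
opening: 1.001
t 8.95 tcp [ 0.5708 -0.0873  0.1934] open 1.001 F [-0.5  0.4  0.3] q6 -0.237
x [-0.002  0.001 -1.   ] y [ 1.    -0.018 -0.002] yaw(y) -1.0
0.126 1513 [ 0.57316091 -0.08531986  0.13291783] ((0.5732495188713074, -0.08688715100288391), 0.016988027840852737)
0.106 1993 [ 0.56967356 -0.07456572  0.11097852] ((0.5732409954071045, -0.08590321987867355), 0.029273632913827896)
0.085 2252 [ 0.57036783 -0.07262417  0.11086919] ((0.5733522772789001, -0.08671360462903976), 0.02998533472418785)
```

View pics/wr5.png

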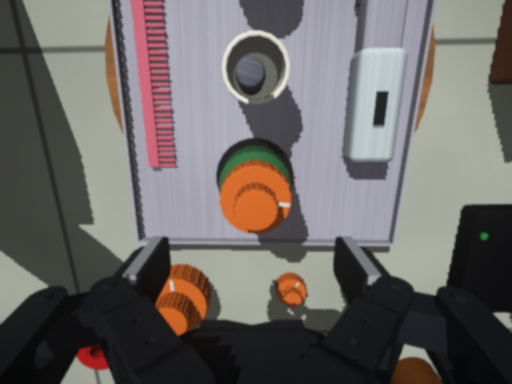

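The wrist view shows the cap on the jar at (256,200), with its tick pointing toward +x at (285,205). I descend over the knob and close.

```bash
python3 -m handwheel '[[[0.02,0.0025,-0.0008,0,1],[0.02,0,0,0,1],[0.015,0,0,0,1],[0.007,0,0,0,1],[0,0,0,0,1]]]'; python3 -m handwheel '[[[0,0,0,0,-1],[0,0,0,0,-1],[0,0,0,0,-1],[0,0,0,0,-1],[0,0,0,0,-1]]]'; python3 -m handwheel '[[[0,0,0,0,-1],[0,0,0,0,-1],[0,0,0,0,-1],[0,0,0,0,-1]]]'
python3 -c "
from h import *
st()
snap('wrist','wr6')"
```

```text
time_s: 9.5
ee_pos: [0.5735, -0.0849, 0.1318]
orientation: [-0.496, -0.503, -0.497, 0.504]
ft_force: [0.1, 0.0, 0.1]
opening: 1.001
time_s: 10.0
ee_pos: [0.5743, -0.086, 0.1332]
orientation: [0.496, 0.504, 0.496, -0.504]
ft_force: [-0.6, 0.7, 4.7]
opening: 0.345
time_s: 10.4
ee_pos: [0.5743, -0.086, 0.133]
orientation: [0.496, 0.504, 0.496, -0.504]
ft_force: [-0.8, -0.1, 4.6]
opening: 0.344
t 10.4 tcp [ 0.5743 -0.086   0.133 ] open 0.344 F [-0.8 -0.1  4.6] q6 -0.235
x [ 0.001 -0.    -1.   ] y [ 1.    -0.016  0.001] yaw(y) -0.9
```

View pics/wr6.png

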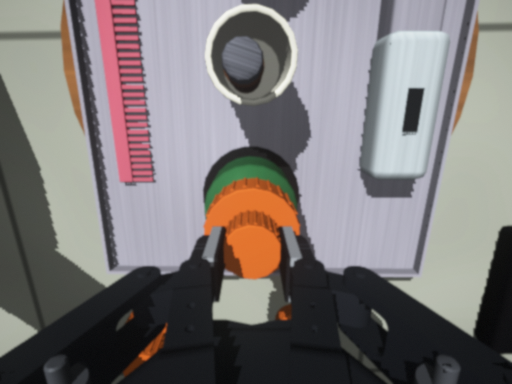

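```bash
python3 -m handwheel '[[[0.002,0,0,0,-1],[0.002,0,0,0,-1],[0.001,0,0,0,-1],[0,0,0,0,-1],[0,0,0,0,-1]]]'
```

```text
time_s: 10.95
ee_pos: [0.5743, -0.086, 0.1282]
orientation: [0.496, 0.504, 0.496, -0.504]
ft_force: [-1.7, 0.1, 8.7]
opening: 0.346
```

Pressed about 4.8 mm at 8.7 N, which fits the spring. Now I twist.

```bash
python3 -m handwheel '[[[0,0,0,-4,-1],[0,0,0,-6,-1],[0,0,0,-6,-1],[0,0,0,-6,-1],[0,0,0,-6,-1]]]';python3 -m handwheel '[[[0,0,0,-6,-1],[0,0,0,-6,-1],[0,0,0,-6,-1],[0,0,0,-6,-1],[0,0,0,-6,-1]]]'
python3 -m handwheel '[[[0,0,0,-6,-1],[0,0,0,-6,-1],[0,0,0,-6,-1],[0,0,0,0,-1],[0,0,0,0,-1]]]'
python3 -c "
from h import *
st();print(manip.get_obs()['moment'])
snap('wrist','wr7')
snap('scene','sc7')
c=cv2.resize(cv2.imread('pics/sc7.png')[120:260,180:400],None,fx=3.5,fy=3.5,interpolation=cv2.INTER_CUBIC);cv2.imwrite('pics/crop7.png',c)
"
```

```text
time_s: 11.45
ee_pos: [0.5745, -0.086, 0.1282]
orientation: [0.604, 0.368, 0.604, -0.368]
ft_force: [-0.7, -0.0, 8.7]
opening: 0.35
time_s: 11.95
ee_pos: [0.5745, -0.086, 0.1283]
orientation: [0.679, 0.199, 0.678, -0.199]
ft_force: [0.4, -0.4, 7.5]
opening: 0.344
time_s: 12.45
ee_pos: [0.5746, -0.086, 0.1283]
orientation: [0.702, 0.092, 0.701, -0.092]
ft_force: [0.6, -0.0, 8.5]
opening: 0.346
t 12.45 tcp [ 0.5746 -0.086   0.1283] open 0.346 F [ 0.6 -0.   8.5] q6 -1.562
x [ 0.001 -0.    -1.   ] y [0.257 0.966 0.   ] yaw(y) 75.1
[0.0474811  0.02850325 0.04040207]
```

View pics/wr7.png

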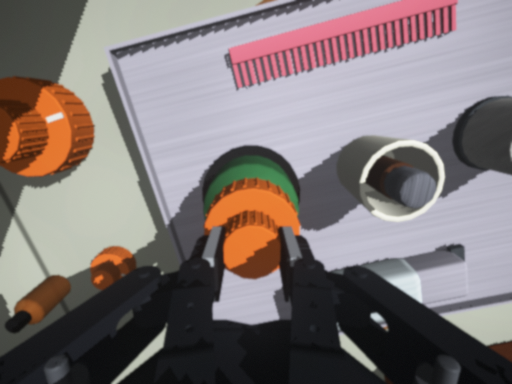

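View pics/crop7.png

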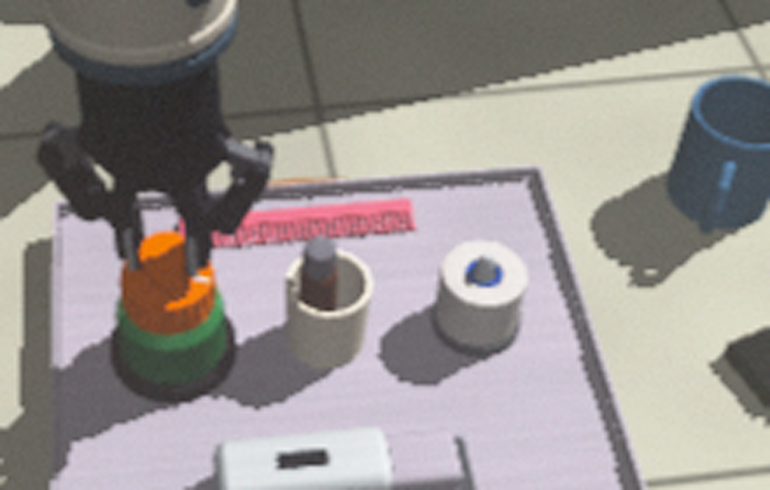

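The tick moved from crop (163,295) to (205,281), so the cap turned with the jaws by about 75°. Now I lift.

```bash
python3 -m handwheel '[[[-0.005,0,0,0,-1],[-0.005,0,0,0,-1],[-0.005,0,0,0,-1],[-0.005,0,0,0,-1],[-0.01,0,0,0,-1]]]';python3 -m handwheel '[[[-0.01,0,0,0,-1],[-0.01,0,0,0,-1],[-0.01,0,0,0,-1],[-0.01,0,0,0,-1],[-0.004,0,0,0,-1]]]';python3 -m handwheel '[[[0,0,0,0,-1],[0,0,0,0,-1],[0,0,0,0,-1],[0,0,0,0,-1]]]'
python3 -c "
from h import *
st();
im,d,p=snap('wrist','wr8');P=cloud(d,p)
Q=P.reshape(-1,3);C=im.reshape(-1,3).astype(int);k=(C[:,0]-C[:,2]>70)&(np.linalg.norm(Q[:,:2]-[.573,-.087],axis=1)<.04);Q=Q[k]
for a,b in((.2,.225),(.176,.195)):
    T=Q[(Q[:,2]>a)&(Q[:,2]<b)];print(a,len(T),np.median(T,0),cv2.minEnclosingCircle(T[:,:2].astype(np.float32)))
snap('scene','sc8')
c=cv2.resize(cv2.imread('pics/sc8.png')[100:260,180:400],None,fx=3.5,fy=3.5,interpolation=cv2.INTER_CUBIC);cv2.imwrite('pics/crop8.png',c)
st()
"
```

```text
time_s: 13.05
ee_pos: [0.5736, -0.0858, 0.1577]
orientation: [0.701, 0.092, 0.702, -0.092]
ft_force: [0.3, -0.2, -1.4]
opening: 0.348
time_s: 13.55
ee_pos: [0.5745, -0.086, 0.2031]
orientation: [0.702, 0.092, 0.701, -0.092]
ft_force: [0.2, -0.7, -1.1]
opening: 0.344
time_s: 13.95
ee_pos: [0.5739, -0.0858, 0.2014]
orientation: [0.701, 0.092, 0.701, -0.092]
ft_force: [-0.4, 0.0, -0.7]
opening: 0.35
t 13.95 tcp [ 0.5739 -0.0858  0.2014] open 0.35 F [-0.4  0.  -0.7] q6 -1.562
x [-0.001  0.    -1.   ] y [ 0.258  0.966 -0.   ] yaw(y) 75.1
0.2 1923 [ 0.57293887 -0.08618315  0.20063082] ((0.5738513469696045, -0.08617184311151505), 0.015820831060409546)
0.176 2771 [ 0.55861333 -0.08044489  0.1786818 ] ((0.5738110542297363, -0.08627356588840485), 0.028756005689501762)
t 14.05 tcp [ 0.574  -0.0859  0.2015] open 0.343 F [ 0.1 -0.1 -0.8] q6 -1.562
x [-0.001  0.    -1.   ] y [0.258 0.966 0.   ] yaw(y) 75.1
```

View pics/crop8.png

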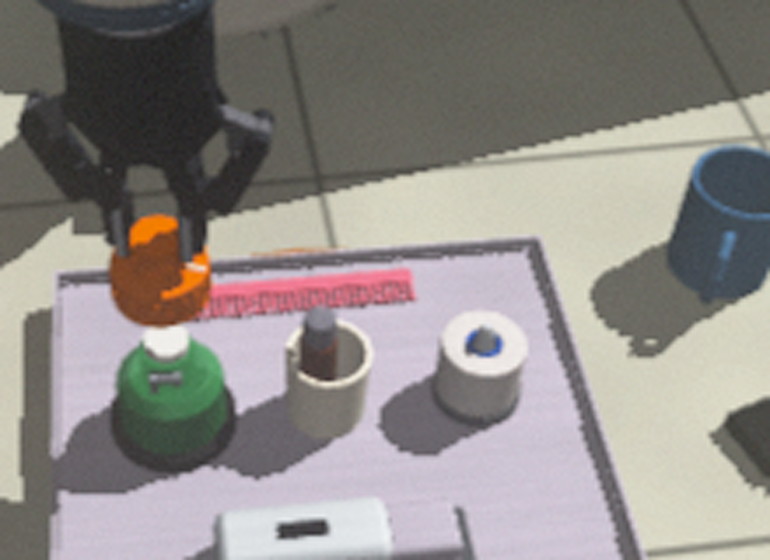

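View pics/wr8.png

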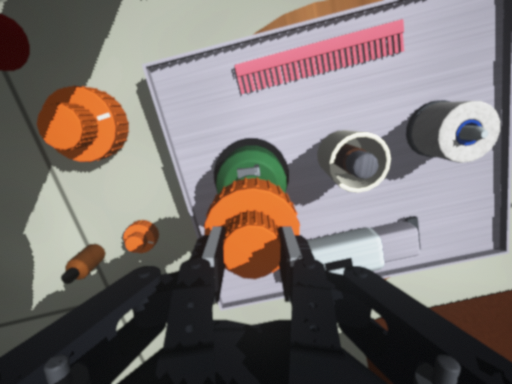

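The cap's top is at z = 0.1787, so its lower edge is about 46 mm above the mouth. It is level, within about 1 mm of the jar's axis, and still. The roll is seated at crop (482,365), and nothing else has moved. I hand in now.

```bash
python3 -c "
from bench import manip
print(manip.sign_off())"
```

```text
the job is handed in; nothing more can be done
None
```

I finished the job and handed it in at about 14 s of the 61 s allowed. The sign-off gives no verdict, so what follows is from my own checks.

- **Roll:** I set the white roll down on the spindle and let go of it. Its top measured z = 0.0739 m against 0.074 m expected, and its centre was within about 0.3 mm of the pin's axis. The last picture still shows it seated.
- **Cap:** I pressed it down about 4.8 mm at 8.7 N, turned it about 76° anticlockwise while pressed, and lifted it off. The white tick moved with the jaws, so the cap did turn.
- **End state:** The cap is held level and still. Its lower edge is about 46 mm above the jar's mouth and its axis is within about 1 mm of the jar's.
- **Bystanders:** The last pictures show none of them moved. I checked this by eye and did not measure it.

One estimate disagreed. The first top-view circle fit of the spindle base was off because of shadow and clutter, so I used the wrist-camera fit instead. All other measurements agreed to within about 2 mm, and no check failed.

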